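# Stack the bamboo tea boxes and hold the tower pressed to its rail

### The job

Stack the plain bamboo box squarely on the dark-banded one that stands beside the upright rail, then the box with the dark strip on its lid squarely on top of that, letting go of each. Then, with one steady slanting push on the top box, slide it up against the rail and press it against the rail and down onto the column together (about 15 N each way), so that its adhesive pads can bite. Finish while still pushing like this: do not let go at the end, leave the banded box where it stands, and leave the frog, cup and other tea things alone.

Things in the scene. Friction and masses are not known exactly. Their poses are not given: they have to be found in the camera images.
- rail: Fixed dark wooden upright rail on the table: a plain board 240 mm long (own x), 20 mm thick (own y), 120 mm high. Origin: centre of the board's underside, on the table. The flat face towards the boxes is at own y = +10 mm; brackets stand on the -y side (to -70 mm). The top box is pushed along the rail's own -y. Its place and yaw vary.
- box_low: Closed bamboo box with a dark band around it, 60 (own x) x 100 (own y) x 50 mm high, 0.4 kg, flat lid. Origin: centre of the underside, z up. It starts standing on the table with its 60 mm end 3 to 6 mm short of the rail's face, square to the rail within 0.02 rad; it is the foot of the column and stays there.
- box_mid: Plain closed bamboo box, no band, 60 (own x) x 100 (own y) x 50 mm high, about 0.2 kg, flat lid. Origin: centre of the underside, z up. Starts loose on the table.
- box_top: Closed bamboo box with a dark strip across its lid, 60 (own x) x 100 (own y) mm, lid top 45 mm above the underside, about 0.2 kg. Origin: centre of the underside, z up. Starts loose on the table. Stacked, its lid is 145 mm up and the lowest 20 mm of its end meets the rail. Friction (0.5 to 0.7) at the rail bears part of the downward push, at the box below part of the sideways push.
- lid_strip (a point): Top centre of the dark strip glued across the middle of the top box's lid, along that box's own x: 60 mm long, 12 mm wide (own y), standing 14 mm above the lid. Fingertips set on the lid beside it can push against its side.
- frog: Green ceramic frog, 62 mm wide, 60 mm high. Origin: underside. Leave alone.
- brown_cup: Glazed brown cup, 72 mm wide, 60 mm high. Origin: underside. Leave alone.
- tea_pick: Tea pick, 160 mm long (own x), 14 mm thick, lying on the table. Leave alone.
- tongs: Bamboo tongs, 150 mm long (own x), 30 mm wide, 10 mm high, lying on the table. Leave alone.
- tea_tin: Green tea tin, 68 mm wide, 100 mm high. Origin: underside. Leave alone.
There are look-alikes about, which are no part of the job. What is shaped like the box_mid but blue or pink is not meant.

How it is judged:
By the outcome, as a careful person would: the job done as asked, in the order asked, and still so for the second after the job is handed in, while the arm keeps its last pose, push and grip.
It also fails if it takes over 72 s, if anything falls off the work surface, if the arm or the gripper's body presses on something with over 40 N, if the wrist force passes 120 N, or if a joint passes its speed limit or range.

### The arm

A 6-joint arm with a two-finger parallel gripper is mounted at the origin on the work surface. World frame = base frame: x ahead of the robot, y to its left, z up, the work surface at z = 0. Lengths are in m, angles in degrees, forces in N, time in s.
With the tool pointing down it reaches from about 0.4 to 0.825 m from the base axis. Payload 7 kg.
Tool frame: the origin (TCP) lies midway between the tips of the shut fingers; the grasp point (between the pads) lies 19 mm behind it; z points along the fingers, y is the line along which they close (so a half turn about z gives the same grasp; the last joint's range is limited). The gripper opens to 88 mm and grips with 3 to 60 N. Pads are 19 mm wide; open, the fingers measure 130 mm over their backs; the gripper's body (78 mm by 193 mm) begins 47 mm behind the grasp point.
Start: joints at [-46.748, 20.546, 0.682, 0, -70.136, -16.507], TCP at [0.304, -0.603, 0.196] pointing down, gripper open.
Joint ranges: [-176.03, 176.03], [-82.01, 121.73], [-58.28, 71.71], [-173.87, 95.51], [-174.79, -0.11], [-173.66, 173.66]. Speed limits (degrees/s): [136.94, 136.94, 172.46, 180, 180, 180].

### API

Orientations are given as [roll, pitch, yaw] about the fixed x, y, z axes, in that order (R = Rz(yaw) Ry(pitch) Rx(roll)).
In Python, from plant import ctrl gives the robot as it stands. The module is installed in compiled form; this text tells all that it offers.
- The arm moves only by the tool send_rows, never from a script. Its argument "plan" is a list that holds one entry, the list of rows, each a list of 6 numbers: the shift along the tool's x, y, z in cm, then the turn, a rotation vector about the tool's x, y, z in degrees. A call has 1 to 8 rows; each row is the pose to reach, as a shift and turn from the pose commanded when the call began, along the tool's axes at that moment; what a row does not reach only later rows make up. A row lasts 1/12 s, in which the tool goes at most 41.7 mm and 7.16 degrees, less where a joint would pass 70% of its speed; a pose out of reach is approached as far as the arm can. A call with a gripper value outside its range is refused whole. "fingers" is the opening, from 0 (shut) to 1 (fully open), set as the call begins (left out, the last holds). The fingers move at their own pace and stop on an object; the grip force is fixed at half the most. Time passes only in rows, so rows that repeat a pose let the fingers close. It gives the time, the measured TCP pose, the force, the opening and the grip force at its end, in the units of the state.
- ctrl.get_obs(): the state, without advancing time (a new reading comes with each control period).
- ctrl.snapshot(name): name is "scene" or "top" or "wrist"; returns a dict with "img" (420x560x3 uint8, red, green, blue), "K" (3x3 intrinsics, pixels), "k1" (the pictures are not rectified: a ray, as slopes to the right and down, at radius r is drawn at 1 + k1 r^2 times it, then the intrinsics apply), "pose" (4x4, takes a point from camera to world coordinates). Camera axes: x right, y down, z forward; pixel columns grow to the right and rows downward; lengths in m; the calibration is good to about 2 mm. A picture is of the moment at which its call begins. There is no depth.
- ctrl.close_job(): hands the job in; it is judged then, once.
The state is a dict: "clock": time; "joint_pos": joint angles; "qvel": joint speeds; "tau": joint torques, N m; "tool_pos": TCP position; "orientation": TCP orientation; "force": force on the tool from outside, world axes, zero at the start; "moment": the same for the moment, N m; "opening": finger opening in m; "gripper_force": force on a finger pad.
Only numpy, scipy, OpenCV 4.12 (cv2) and the standard library are available. Lean on these libraries where they do the work, as an engineer would, in place of code of your own. Each camera call takes 0.05 s, during which the arm holds its last target. There are 200 camera calls.

## Working session

There is one attempt and no reset: what is moved stays moved. The work goes in short steps, Python scripts to look and compute and a tool call to move; the robot and the scene stay as the last step left them, time stands still between calls to the robot, and variables do not carry over. Pictures are saved under pics/ and viewed, at most 10 in all, crops included, and the job is handed in when it is done.

Besides the shell and the picture viewer there is one more tool, called after "Call:" as name([rows], argument=value, ...), one row to a line, values as JSON. send_rows: Moves the arm, as the interface text tells. Its arguments: {"type":"object","properties":{"plan":{"type":"array","items":{"type":"array","items":{"type":"array","items":{"type":"number"}}}},"fingers":{"type":"number"}},"required":["plan"]}

```bash
mkdir -p pics; python3 - <<'E'
from plant import ctrl
import cv2,pickle
for n in("scene","top"):
    s=ctrl.snapshot(n); pickle.dump(s,open(n+".pkl","wb"))
    cv2.imwrite(f"pics/{n}0.png",cv2.resize(s["img"][:,:,::-1],(800,600),interpolation=cv2.INTER_CUBIC))
    print(n,s["K"],s["k1"],s["pose"])
print(ctrl.get_obs())
E
```

```text
scene [[394.88935713   0.         278.30584456]
 [  0.         394.88935713 209.65227559]
 [  0.           0.           1.        ]] -0.04483668221938101 [[ 0.68578842  0.54550898 -0.4817823   0.99695997]
 [ 0.72755266 -0.4965538   0.47339355 -0.29441989]
 [ 0.0190096  -0.67516981 -0.73741736  0.72078343]
 [ 0.          0.          0.          1.        ]]
top [[458.15111861   0.         276.58576278]
 [  0.         458.15111861 214.94988869]
 [  0.           0.           1.        ]] 0.025750967675880525 [[-0.00600787 -0.99764658  0.06830236  0.49984747]
 [-0.99986641  0.00495484 -0.01557614  0.11517082]
 [ 0.01520105 -0.06838682 -0.99754307  1.08842943]
 [ 0.          0.          0.          1.        ]]
{'clock': 0.1, 'joint_pos': array([-4.67474469e+01,  2.05856468e+01,  6.40379900e-01, -1.80230662e-02,
       -7.01362130e+01, -1.65056332e+01]), 'qvel': array([-0.03540501, -0.04904647,  0.0674437 ,  0.02756817, -0.06837027,
       -0.03118459]), 'tau': array([-1.43083442e-03, -5.84160769e+01,  2.93749523e+01,  7.01551393e+00,
        1.01525907e-02, -8.25574352e-05]), 'tool_pos': array([ 0.3035337 , -0.60237267,  0.19544483]), 'orientation': array([ 1.79917064e+02, -6.90558605e-03, -1.53259211e+02]), 'force': array([-0.4593145 ,  0.62139592,  0.22654317]), 'moment': array([-0.02752657,  0.01022543, -0.01077842]), 'gripper_force': 0.0, 'opening': 0.08727105322258823}
```

View pics/top0.png

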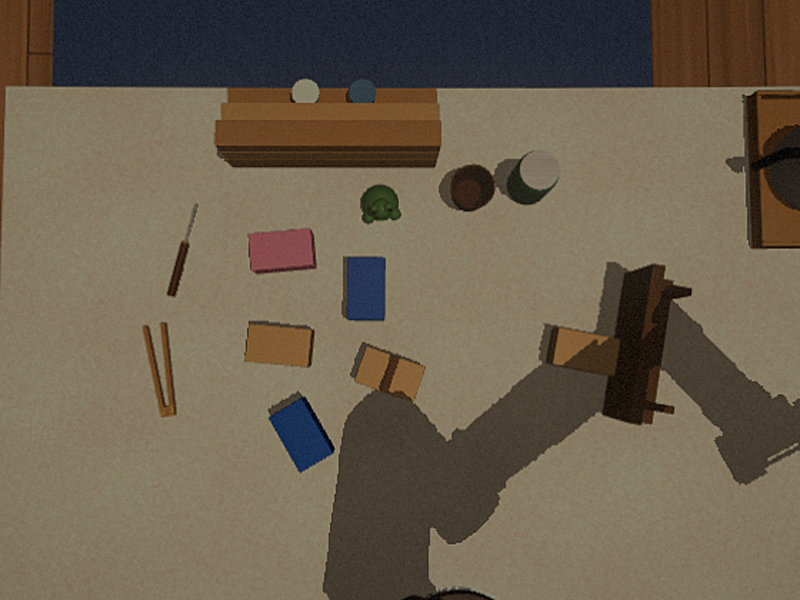

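View pics/scene0.png

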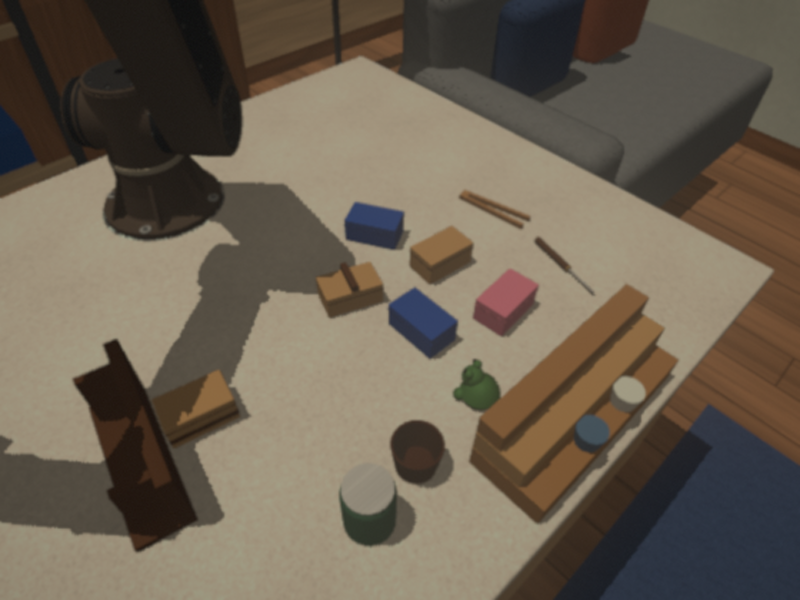

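The top view shows box_mid at about (279,344), box_top with its strip at (389,373), box_low at (585,350) and the rail at (640,345). The scene view agrees. I'll enlarge these two areas to read the corners.

```bash
python3 - <<'E'
import cv2,pickle,numpy as np
im=pickle.load(open("top.pkl","rb"))["img"][:,:,::-1]
def crop(x0,x1,y0,y1,s,fn):
    c=cv2.resize(im[y0:y1,x0:x1],None,fx=s,fy=s,interpolation=cv2.INTER_CUBIC)
    c=(255*(c/255.)**.6).astype(np.uint8)
    for i in range(x0,x1,10): cv2.line(c,((i-x0)*s,0),((i-x0)*s,6),(0,0,255),1); cv2.putText(c,str(i),((i-x0)*s,16),0,.35,(0,0,255))
    for i in range(y0,y1,10): cv2.line(c,(0,(i-y0)*s),(6,(i-y0)*s),(0,0,255),1); cv2.putText(c,str(i),(8,(i-y0)*s+4),0,.35,(0,0,255))
    cv2.imwrite(fn,c)
crop(165,305,215,290,5,"pics/c1.png")
crop(370,490,180,300,5,"pics/c2.png")
E
```

```text
(no output)
```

View pics/c1.png

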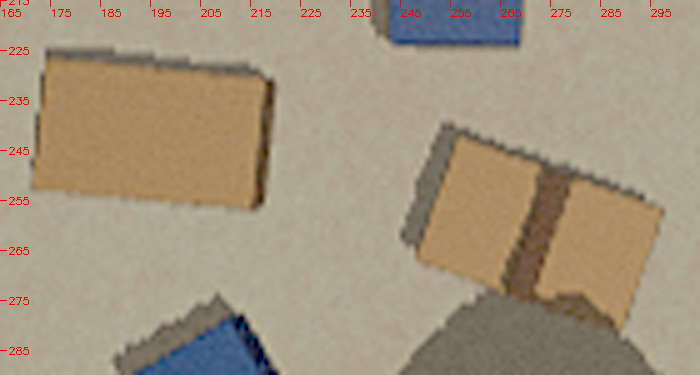

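View pics/c2.png

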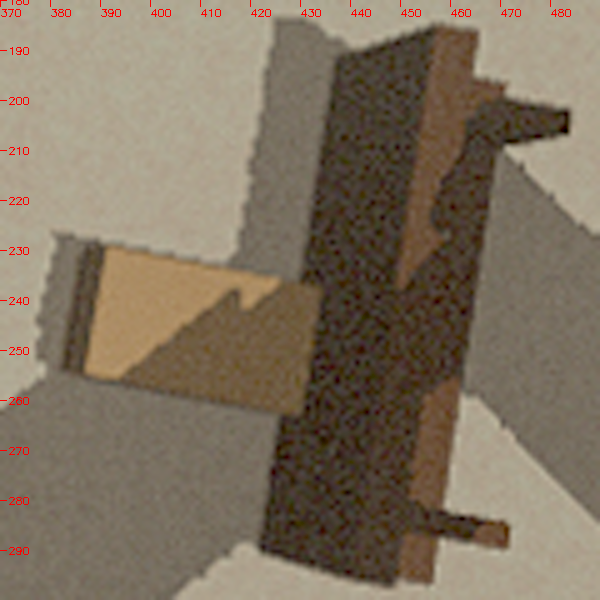

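Crop pixels (original units). c1 shows box_mid's lid corners at about (174.4,226), (218.2,230.2), (216.4,256.8) and (171.6,252.6). box_top's lid corners are at (256.2,242), (297.4,257), (289,281) and (248.2,267), and the strip runs from (276,249) to (267.5,274). c2 shows box_low's lid at (390.5,228.5), (434,237.5), (430,263) and (387,255), and the foot of the rail face runs from (437,191) to (421.5,290).

```bash
cat > h.py <<'E'
import cv2,numpy as np,pickle
def px2w(s,uv,z):
    K,k1,P=s["K"],s["k1"],s["pose"]
    n=cv2.undistortPoints(np.array(uv,float).reshape(-1,1,2),K,np.array([k1,0,0,0,0.]))[:,0]
    d=np.c_[n,np.ones(len(n))]@P[:3,:3].T; o=P[:3,3]
    return o+d*((z-o[2])/d[:,2])[:,None]
def w2px(s,X):
    P=s["pose"];X=(np.atleast_2d(X)-P[:3,3])@P[:3,:3]
    return cv2.projectPoints(X,np.zeros(3),np.zeros(3),s["K"],np.array([s["k1"],0,0,0,0.]))[0][:,0]
def fit(c):  # corners: a,b,c,d with a-b,d-c long
    u=(c[1]-c[0])+(c[2]-c[3]); a=np.degrees(np.arctan2(u[1],u[0]))
    return c.mean(0).round(4),"long axis yaw %.2f"%a,"sides",[round(1e3*np.linalg.norm(c[i]-c[i-3]),1) for i in range(4)]
E
python3 - <<'E'
from h import *
s=pickle.load(open("top.pkl","rb"))
A=lambda l:np.array(l)-.4
mid=A([(174.4,226),(218.2,230.2),(216.4,256.8),(171.6,252.6)])
top=A([(256.2,242),(297.4,257),(289,281),(248.2,267)])
low=A([(390.5,228.5),(434,237.5),(430,263),(387,255)])
print("mid",fit(px2w(s,mid,.05)));print("top",fit(px2w(s,top,.045)));l=px2w(s,low,.05);print("low",fit(l),l[:,:2].round(4))
r=px2w(s,A([(437,191),(421.5,290)]),0);d=r[1]-r[0];print("rail",r.round(4),np.linalg.norm(d),np.degrees(np.arctan2(d[1],d[0])))
n=np.array([-d[1],d[0],0])/np.linalg.norm(d); print("gap of low lid corners to face",((l-r[0])@n).round(4),n)
rt=px2w(s,A([(456.5,187),(449,238)]),.12);print((rt-r[0])@n)
print(px2w(s,A([(276,249),(267.5,274)]),.059))
E
```

```text
mid (array([0.513 , 0.2838, 0.05  ]), 'long axis yaw -95.79', 'sides', [np.float64(99.1), np.float64(60.0), np.float64(101.0), np.float64(60.1)])
top (array([0.466 , 0.1092, 0.045 ]), 'long axis yaw -109.76', 'sides', [np.float64(99.6), np.float64(57.3), np.float64(97.5), np.float64(59.2)])
low (array([ 0.4999, -0.203 ,  0.05  ]), 'long axis yaw -101.42', 'sides', [np.float64(100.5), np.float64(58.5), np.float64(98.5), np.float64(60.7)]) [[ 0.5397 -0.1589]
 [ 0.5188 -0.2571]
 [ 0.4613 -0.2463]
 [ 0.4798 -0.1495]]
rail [[ 0.6309 -0.2855  0.    ]
 [ 0.3962 -0.2417  0.    ]] 0.23881030642313592 169.4287987998803
gap of low lid corners to face [-0.1078 -0.0073 -0.0074 -0.106 ] [-0.18345727 -0.98302769  0.        ]
[-0.00123963 -0.00040138]
[[0.49476572 0.10176004 0.059     ]
 [0.43927305 0.1210518  0.059     ]]
```

Sizes come out right: lids about 99–101 × 59–60 mm, rail 239 mm. Moving over box_mid now and turning the tool x axis along its length.

Call:
send_rows([
  [[-2.6,3.05,0,0,0,-7.15],[-5.2,6.1,0,0,0,-14.3],[-7.75,9.15,0,0,0,-21.5],[-10.3,12.2,0,0,0,-28.6],[-12.9,15.25,0,0,0,-35.8],[-15.5,18.3,0,0,0,-42.9],[-18,21.35,0,0,0,-50.1],[-20.6,24.4,0,0,0,-57.2]],
], fingers=1)

```text
clock: 0.77
tool_pos: [0.3776, -0.2904, 0.1961]
orientation: [180.0, 0.0, -95.7]
force: [1.2, 0.0, -0.6]
opening: 0.0878
gripper_force: 0.0
```

Call:
send_rows([
  [[-3.7,-0.5,0,0,0,0],[-7.3,-1,0,0,0,0],[-11,-1.5,0,0,0,0],[-14.7,-2,0,0,0,0],[-18.3,-2.45,0,0,0,0],[-22,-2.9,0,0,0,0],[-25.7,-3.4,0,0,0,0],[-29.3,-3.9,0,0,0,0]],
])

```text
clock: 1.43
tool_pos: [0.4473, -0.003, 0.1964]
orientation: [-180.0, 0.0, -96.0]
force: [1.2, -0.9, -0.4]
opening: 0.0877
gripper_force: 0.0
```

Call:
send_rows([
  [[-3.7,-0.5,0,0,0,0],[-7.5,-1,0,0,0,0],[-11.5,-1.5,0,0,0,0],[-15.5,-2,0,0,0,0],[-19.5,-2.6,0,0,0,0],[-23.5,-3.1,0,0,0,0],[-27,-3.6,0,0,0,0],[-29.3,-3.9,0,0,0,0]],
])

```text
clock: 2.1
tool_pos: [0.5175, 0.2854, 0.1955]
orientation: [180.0, -0.0, -96.0]
force: [0.5, -0.2, -0.5]
opening: 0.0875
gripper_force: 0.0
```

```bash
cat >> h.py <<'E'
from scipy.spatial.transform import Rotation as Ro
def rel(o,p,yaw):
    R=Ro.from_euler("xyz",o["orientation"],degrees=True);T=Ro.from_euler("xyz",[180,0,yaw],degrees=True)
    return (100*R.inv().apply(np.array(p)-o["tool_pos"])).round(2),(R.inv()*T).as_rotvec(degrees=True).round(2)
E
python3 - <<'E'
from h import *; from plant import ctrl
o=ctrl.get_obs();print(o["clock"],o["tool_pos"],o["orientation"],o["force"],o["joint_pos"].round(1))
print(rel(o,[.513,.2838,.02],-95.8))
s=ctrl.snapshot("wrist");pickle.dump(s,open("wrist.pkl","wb"));print(s["pose"].round(3),s["K"][0,0],s["k1"])
im=cv2.resize(s["img"][:,:,::-1],(800,600));cv2.imwrite("pics/w1.png",im)
E
```

```text
2.1 [0.5174898  0.28540922 0.1954827 ] [ 1.79976132e+02 -2.73045985e-02 -9.59711840e+01] [ 0.46239742 -0.22692999 -0.4549463 ] [ 47.8  12.7 -10.3  -0.  -67.  -53.8]
(array([ 0.2 ,  0.42, 17.55]), array([ 0.02, -0.03, -0.17]))
[[-0.995  0.098  0.032  0.508]
 [ 0.103  0.945  0.309  0.202]
 [-0.     0.311 -0.951  0.384]
 [ 0.     0.     0.     1.   ]] 331.51761485637303 -0.003766335366510691
```

View pics/w1.png

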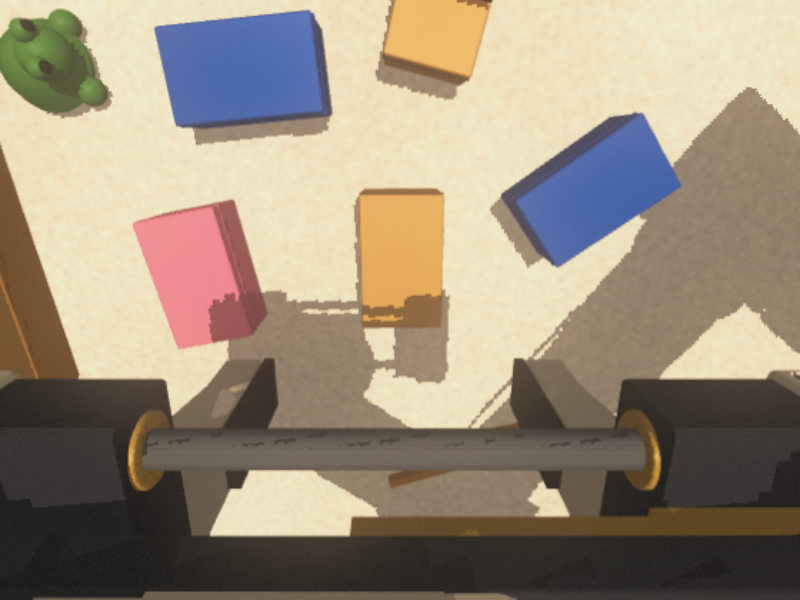

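The wrist view shows the plain box centred between the fingers, its lid corners at about (360,195), (443,195), (441,327) and (362,327). I'll cross-check the pose from these.

```bash
python3 - <<'E'
from h import *; from plant import ctrl
s=pickle.load(open("wrist.pkl","rb"));f=lambda l:(np.array(l)+.5)*.7-.5
c=px2w(s,f([(443,327),(443,195),(360,195),(361,327)]),.05);print(fit(c))
o=ctrl.get_obs();print(rel(o,[.513,.2838,.02],-95.8),rel(o,[c[:,0].mean(),c[:,1].mean(),.02],-95.8))
t=px2w(s,f([(383,52),(470,80)]),.045);print(t)
E
```

```text
(array([0.511 , 0.2855, 0.05  ]), 'long axis yaw -95.41', 'sides', [np.float64(98.3), np.float64(57.6), np.float64(98.3), np.float64(62.1)])
(array([ 0.45,  0.5 , 17.5 ]), array([-0.  , -0.01, -0.11])) (array([ 0.3 ,  0.71, 17.5 ]), array([-0.  , -0.01, -0.11]))
[[0.50933238 0.14566418 0.045     ]
 [0.45441989 0.16799748 0.045     ]]
```

Call:
send_rows([
  [[0.35,0.6,0.5,0,0,0],[0.35,0.6,3.5,0,0,0],[0.35,0.6,6.5,0,0,0],[0.35,0.6,9.5,0,0,0],[0.35,0.6,12.5,0,0,0],[0.35,0.6,15,0,0,0],[0.35,0.6,16.8,0,0,0],[0.35,0.6,17.4,0,0,0]],
])

```text
clock: 2.82
tool_pos: [0.5088, 0.2771, 0.019]
orientation: [179.8, -0.2, -96.1]
force: [-0.6, 0.7, 0.2]
opening: 0.0873
gripper_force: 0.0
```

Call:
send_rows([
  [[0,0,0,0,0,0],[0,0,0,0,0,0],[0,0,0,0,0,0],[0,0,0,0,0,0],[0,0,0,0,0,0],[0,0,0,0,0,0],[0,0,0,0,0,0],[0,0,0,0,0,0]],
], fingers=0)

```text
clock: 3.48
tool_pos: [0.511, 0.2796, 0.0226]
orientation: [-180.0, 0.0, -96.1]
force: [0.0, 0.1, 0.4]
opening: 0.0396
gripper_force: 0.0
```

```bash
python3 - <<'E'
from h import *; from plant import ctrl
o=ctrl.get_obs();print({k:o[k] for k in("clock","tool_pos","orientation","force","opening","gripper_force")})
E
```

```text
{'clock': 3.4833, 'tool_pos': array([0.5110053 , 0.27960072, 0.02257324]), 'orientation': array([-1.79985465e+02,  2.47147703e-02, -9.60593433e+01]), 'force': array([0.01642057, 0.0813724 , 0.44835427]), 'opening': 0.039606073272503026, 'gripper_force': 0.0}
```

```bash
python3 - <<'E'
from h import *; from plant import ctrl
s=ctrl.snapshot("wrist");t=ctrl.snapshot("top")
a=s["img"][:,:,::-1];b=cv2.resize(t["img"][190:300,150:300,::-1],(560,410))
cv2.imwrite("pics/w2.png",cv2.resize(np.vstack([a,b]),(405,600)))
o=ctrl.get_obs();print(o["clock"],o["opening"],o["gripper_force"])
E
```

```text
3.5833 0.03222248978218513 0.0
```

View pics/w2.png

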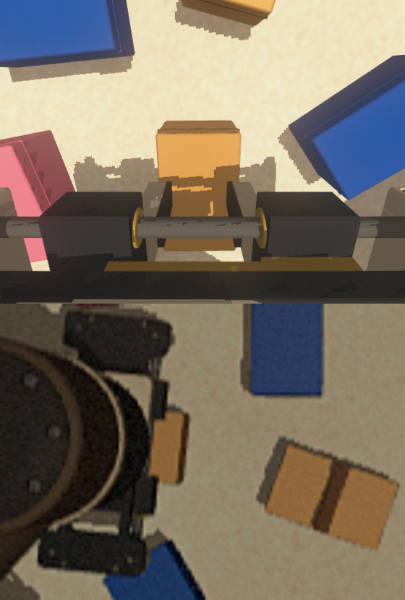

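The fingers are still closing past 60 mm without touching anything, which is unexpected. I'll overlay where the fingertips should be before acting.

```bash
python3 - <<'E'
from h import *; from plant import ctrl
s=ctrl.snapshot("wrist");o=ctrl.get_obs();pickle.dump(s,open("wrist3.pkl","wb"))
print(o["clock"],o["opening"],o["gripper_force"],o["tool_pos"],s["pose"][:3,3])
R=Ro.from_euler("xyz",o["orientation"],degrees=True)
im=cv2.resize(s["img"][120:400,180:380,::-1],None,fx=3,fy=3)[:600]
im=(255*(im/255.)**.7).astype(np.uint8)
def dot(X,c):
    for u in w2px(s,X): cv2.circle(im,tuple(int(v) for v in ((u-[180,120]+.5)*3)),3,c,-1); print(np.round(u,1),end=" ")
h=o["opening"]/2
for dz,c in((0,(0,0,255)),(-.019,(0,255,0)),(-.04,(255,0,0))):
    dot(o["tool_pos"]+R.apply([[.0095,h,dz],[.0095,-h,dz]]),c);print()
a=np.radians(-95.7);ux=np.array([np.cos(a),np.sin(a),0]);uy=np.array([-np.sin(a),np.cos(a),0]);C=np.array([.512,.2845,.05])
dot([C+i*.05*ux+j*.03*uy for i in(1,-1) for j in(1,-1)],(255,0,255))
cv2.imwrite("pics/w3.png",im)
E
```

```text
3.6333 0.02765637026360245 0.0 [0.5109351  0.27952103 0.02230963] [0.50147544 0.19579161 0.2110019 ]
[297.1 228.3] [251.9 228.2] 
[299.3 240.9] [249.6 240.8] 
[302.1 258. ] [246.4 257.9] 
[212.5 182.8] [332.9 182.2] [223.4 347.1] [324.6 346.7]
```

View pics/w3.png

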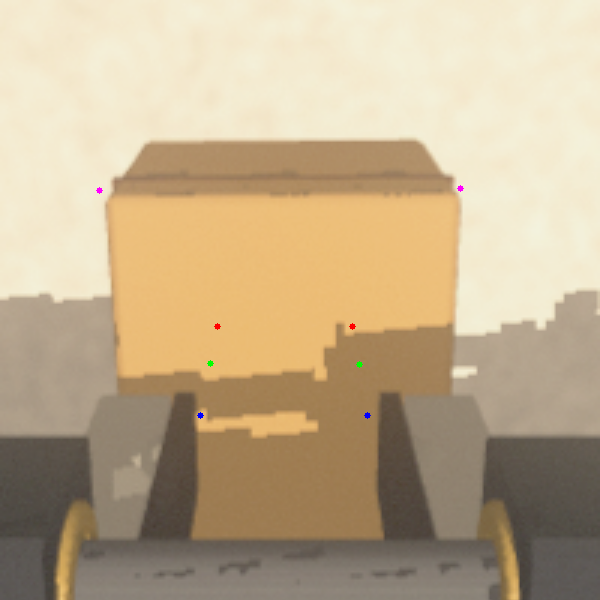

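The visible fingertips end about 35–40 mm behind the reported TCP. I'll check this against the first wrist picture, where the fingers were free.

```bash
python3 - <<'E'
from h import *
s=pickle.load(open("wrist.pkl","rb"));p=np.array([.5175,.2854,.1955]);R=Ro.from_euler("xyz",[180,0,-95.97],degrees=True)
for dz in(0,-.01,-.02,-.03,-.04,-.05): print(dz,((w2px(s,p+R.apply([[x,y,dz] for y in(.044,-.044) for x in(.0095,-.0095)]))+.5)/.7).round(0).tolist())
s=pickle.load(open("wrist3.pkl","rb"));p=np.array([.5109,.2795,.0223])
for dz in(0,-.01,-.02,-.03,-.04,-.05): print(dz,((w2px(s,p+R.apply([[x,y,dz] for y in(.0138,-.0138) for x in(.0095,-.0095)]))-[180,120]+.5)*3).round(0).tolist())
E
```

```text
0 [[496.0, 327.0], [493.0, 367.0], [290.0, 327.0], [293.0, 367.0]]
-0.01 [[501.0, 336.0], [498.0, 378.0], [285.0, 336.0], [288.0, 378.0]]
-0.02 [[506.0, 346.0], [503.0, 390.0], [279.0, 346.0], [283.0, 389.0]]
-0.03 [[512.0, 357.0], [508.0, 403.0], [273.0, 357.0], [277.0, 402.0]]
-0.04 [[519.0, 369.0], [515.0, 417.0], [266.0, 369.0], [270.0, 417.0]]
-0.05 [[527.0, 383.0], [522.0, 433.0], [258.0, 383.0], [263.0, 433.0]]
0 [[353.0, 326.0], [351.0, 410.0], [217.0, 326.0], [219.0, 411.0]]
-0.01 [[356.0, 345.0], [354.0, 433.0], [214.0, 345.0], [216.0, 433.0]]
-0.02 [[360.0, 366.0], [357.0, 458.0], [210.0, 366.0], [213.0, 458.0]]
-0.03 [[363.0, 389.0], [361.0, 485.0], [206.0, 389.0], [209.0, 485.0]]
-0.04 [[368.0, 415.0], [365.0, 515.0], [201.0, 415.0], [204.0, 515.0]]
-0.05 [[373.0, 444.0], [370.0, 549.0], [196.0, 444.0], [199.0, 549.0]]
```

In the free picture the tips, at (273,358) and (512,358), match dz = −0.03 exactly. The real fingertips are therefore about 30 mm behind the reported TCP, and they closed just above the lid without touching anything. From here I treat tip = TCP − 30 mm along z. I'll open and go 3 cm lower in careful steps.

Call:
send_rows([
  [[0,0,-1,0,0,0],[-0.5,0,-1,0,0,0],[-0.5,0,-1,0,0,0],[-0.5,0,-1,0,0,0],[-0.5,0,-1,0,0,0],[-0.5,0,-1,0,0,0],[-0.5,0,-1,0,0,0],[-0.5,0,-1,0,0,0]],
], fingers=1)

```text
clock: 4.3
tool_pos: [0.5114, 0.2843, 0.0321]
orientation: [180.0, -0.0, -96.1]
force: [0.4, 0.1, 0.7]
opening: 0.0755
gripper_force: 0.0
```

Call:
send_rows([
  [[0,0,0,0,0,0],[0,0,0,0,0,0],[0,0,0,0,0,0],[0,0,0.5,0,0,0],[0,0,1,0,0,0],[0,0,1.7,0,0,0],[0,0,2.4,0,0,0],[0,0,2.8,0,0,0]],
])

```text
clock: 4.97
tool_pos: [0.5109, 0.284, 0.0028]
orientation: [179.9, -0.1, -96.1]
force: [0.2, -0.0, 0.3]
opening: 0.0879
gripper_force: 0.0
```

Call:
send_rows([
  [[0,0,0.4,0,0,0],[0,0,0.8,0,0,0],[0,0,1.1,0,0,0],[0,0,1.3,0,0,0],[0,0,1.4,0,0,0],[0,0,1.4,0,0,0],[0,0,1.4,0,0,0]],
])

```text
clock: 5.55
tool_pos: [0.5116, 0.2846, -0.0096]
orientation: [-180.0, 0.0, -96.1]
force: [0.2, 0.2, 0.4]
opening: 0.0876
gripper_force: 0.0
```

Call:
send_rows([
  [[0,0,0,0,0,0],[0,0,0,0,0,0],[0,0,0,0,0,0],[0,0,0,0,0,0],[0,0,0,0,0,0],[0,0,0,0,0,0],[0,0,0,0,0,0],[0,0,0,0,0,0]],
], fingers=0)

```text
clock: 6.22
tool_pos: [0.5115, 0.2845, -0.0096]
orientation: [-180.0, 0.0, -96.1]
force: [-0.4, -0.2, 0.8]
opening: 0.0597
gripper_force: 30.0
```

The grip is firm: opening 59.7 mm, 30 N. Next I lift, carry the box to just short of box_low, and look at box_low and the rail from there.

Call:
send_rows([
  [[0,0,-0.7,0,0,0],[0,0,-2.5,0,0,0],[0,0,-5.5,0,0,0],[0,0,-9,0,0,0],[0,0,-12.5,0,0,0],[0,0,-16,0,0,0],[0,0,-19,0,0,0],[0,0,-20,0,0,0]],
])

```text
clock: 6.88
tool_pos: [0.5131, 0.2855, 0.196]
orientation: [-179.7, 0.3, -96.0]
force: [1.3, 0.9, -1.6]
opening: 0.0599
gripper_force: 30.0
```

Call:
send_rows([
  [[1,-0.1,0,0,0,0.3],[3,-0.4,0,0,0,0.8],[5.5,-0.7,0,0,0,1.5],[8,-1.1,0,0,0,2.2],[10.6,-1.4,0,0,0,3],[13.2,-1.8,0,0,0,3.7],[15.8,-2.1,0,0,0,4.4],[18.4,-2.5,0,0,0,5]],
])

```text
clock: 7.55
tool_pos: [0.5153, 0.0968, 0.1886]
orientation: [179.8, -0.1, -101.1]
force: [-0.3, 0.8, -2.7]
opening: 0.0596
gripper_force: 30.0
```

Call:
send_rows([
  [[2.6,-0.6,0,0,0,0],[5.2,-1.2,0,0,0,0],[8.2,-1.9,0,0,0,0],[11.2,-2.6,0,0,0,0],[14,-3.2,0,0,0,0],[16.5,-3.8,0,0,0,0],[18.1,-4.1,0,0,0,0],[18.1,-4.1,0,0,0,0]],
])

```text
clock: 8.22
tool_pos: [0.5205, -0.0896, 0.1884]
orientation: [179.8, -0.1, -101.2]
force: [0.3, 0.9, -4.1]
opening: 0.0596
gripper_force: 30.0
```

```bash
python3 - <<'E'
from h import *; from plant import ctrl
s=ctrl.snapshot("wrist");o=ctrl.get_obs();pickle.dump((s,o),open("w4.pkl","wb"))
print(o["clock"],o["opening"],o["tool_pos"],o["orientation"],s["pose"][:3,3])
cv2.imwrite("pics/w4.png",cv2.resize((255*(s["img"][:,:,::-1]/255.)**.7).astype(np.uint8),(800,600),interpolation=cv2.INTER_CUBIC))
E
```

```text
8.2667 0.05992026395666203 [ 0.52072214 -0.08844273  0.18849601] [ 1.79818420e+02 -3.78478106e-02 -1.01236055e+02] [ 0.50415077 -0.17211363  0.37712711]
```

View pics/w4.png

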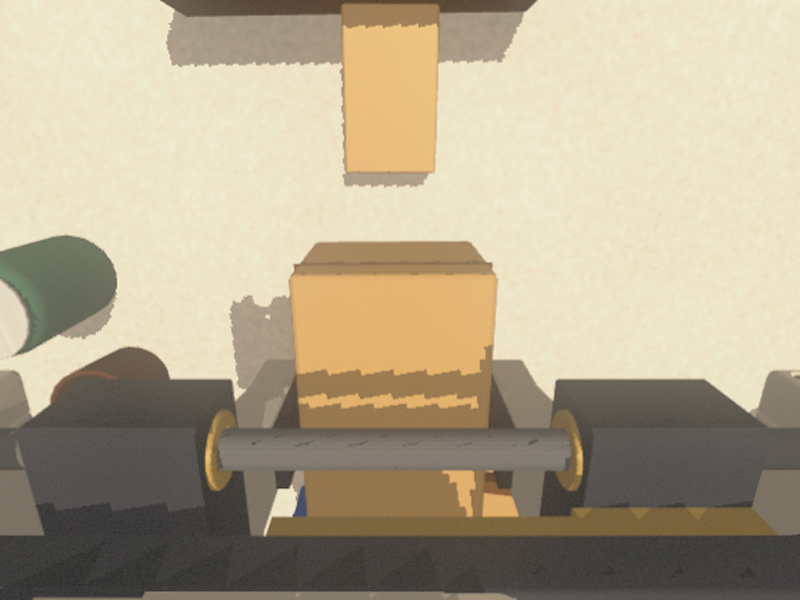

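The wrist view shows box_low's lid with its near corners at (345,171) and (435,171) and its far corners at (342,5) and (440,5). The foot of the rail is at the top edge, and the held box's lid front runs from (291,275) to (497,275).

```bash
python3 - <<'E'
from h import *
s,o=pickle.load(open("w4.pkl","rb"));f=lambda l:(np.array(l)+.5)*.7-.5
c=px2w(s,f([(345,171),(342,5),(440,5),(435,171)]),.05);print(fit(c));print(c[:,:2].round(4))
e=c[1]-c[2];print("near edge yaw",np.degrees(np.arctan2(*(c[3]-c[0])[[1,0]])),)
R=Ro.from_euler("xyz",o["orientation"],degrees=True)
for z in(.244,.248,.252):
  h=px2w(s,f([(291,275),(497,275)]),z);print("held front, tool frame",R.inv().apply(h-o["tool_pos"]).round(4).tolist())
r=px2w(s,f([(185,14),(525,10)]),0);print("rail",r,np.degrees(np.arctan2(*(r[1]-r[0])[[1,0]])))
E
```

```text
(array([ 0.4991, -0.2026,  0.05  ]), 'long axis yaw -101.69', 'sides', [np.float64(97.3), np.float64(59.3), np.float64(97.4), np.float64(60.2)])
[[ 0.5385 -0.1608]
 [ 0.5183 -0.256 ]
 [ 0.4601 -0.2445]
 [ 0.4795 -0.1491]]
near edge yaw 168.78711222125693
held front, tool frame [[0.0488, -0.0293, -0.0556], [0.0488, 0.0307, -0.0554]]
held front, tool frame [[0.0499, -0.0284, -0.0596], [0.0499, 0.0298, -0.0594]]
held front, tool frame [[0.051, -0.0275, -0.0636], [0.051, 0.0289, -0.0634]]
rail [[ 0.62975821 -0.28489232  0.        ]
 [ 0.3954489  -0.24108323  0.        ]] 169.40961840133335
```

Call:
send_rows([
  [[1,0,0,0,0,0],[3,0,0,0,0,0],[5,-0.1,0,0,0,0],[7.2,-0.1,0,0,0,0],[9.4,-0.1,0,0,0,0],[11,-0.1,0,0,0,0],[11.7,-0.1,0,0,0,0],[11.7,-0.1,0,0,0,0]],
])

```text
clock: 8.93
tool_pos: [0.5001, -0.2024, 0.1895]
orientation: [179.9, -0.0, -101.1]
force: [-0.2, -0.5, -2.1]
opening: 0.0598
gripper_force: 30.0
```

Call:
send_rows([
  [[0,0,0.8,0,0,0],[0,0,2.5,0,0,0],[0,0,5,0,0,0],[0,0,7.5,0,0,0],[0,0,10,0,0,0],[0,0,12,0,0,0],[0,0,13,0,0,0],[0,0,13,0,0,0]],
])

```text
clock: 9.6
tool_pos: [0.4992, -0.2006, 0.0576]
orientation: [179.7, -0.0, -101.0]
force: [-1.0, 0.2, -3.2]
opening: 0.0598
gripper_force: 30.0
```

Call:
send_rows([
  [[0,0,0,0,0,0],[0,0,0,0,0,0],[0,0,0,0,0,0]],
])

```text
clock: 9.85
tool_pos: [0.5022, -0.2016, 0.0617]
orientation: [-179.9, 0.0, -101.0]
force: [-0.3, 0.2, -2.1]
opening: 0.0595
gripper_force: 30.0
```

```bash
python3 - <<'E'
from h import *; from plant import ctrl
o=ctrl.get_obs();print(o["tool_pos"],o["orientation"],o["force"]);print(rel(o,[.4992,-.204,.041],-101.2))
E
```

```text
[ 0.50216071 -0.20161482  0.06166257] [-1.79855478e+02  1.20027315e-02 -1.01028807e+02] [-0.28227052  0.17568173 -2.06867162]
(array([0.29, 0.25, 2.07]), array([-0.14,  0.01,  0.17]))
```

Call:
send_rows([
  [[0.25,0.2,0.3,0,0,0.2],[0.25,0.2,0.7,0,0,0.2],[0.25,0.2,1.1,0,0,0.2],[0.25,0.2,1.4,0,0,0.2],[0.25,0.2,1.4,0,0,0.2],[0.25,0.2,1.4,0,0,0.2],[0.25,0.2,1.4,0,0,0.2],[0.25,0.2,1.4,0,0,0.2]],
])

```text
clock: 10.52
tool_pos: [0.4987, -0.2038, 0.0463]
orientation: [-180.0, -0.0, -101.3]
force: [0.2, 0.3, -2.2]
opening: 0.0597
gripper_force: 30.0
```

Call:
send_rows([
  [[0,0,0,0,0,0],[0,0,0,0,0,0],[0,0,0,0,0,0],[0,0,0,0,0,0]],
])

```text
clock: 10.85
tool_pos: [0.4986, -0.2037, 0.0463]
orientation: [-180.0, 0.0, -101.3]
force: [-0.2, -0.7, -1.7]
opening: 0.0602
gripper_force: 30.0
```

```bash
python3 - <<'E'
from h import *; from plant import ctrl
o=ctrl.get_obs();print(o["tool_pos"],o["orientation"],o["force"],o["qvel"].round(2));print(rel(o,[.4992,-.204,.041],-101.2))
E
```

```text
[ 0.49862831 -0.20374191  0.04633818] [-1.79989992e+02  1.40236482e-03 -1.01251117e+02] [-0.21883474 -0.65946569 -1.73346483] [-0.02  0.02 -0.13 -0.05  0.05 -0.03]
(array([ 0.01, -0.06,  0.53]), array([-0.01,  0.  , -0.05]))
```

Call:
send_rows([
  [[0,-0.05,0.15,0,0,0],[0,-0.05,0.3,0,0,0],[0,-0.05,0.4,0,0,0],[0,-0.05,0.5,0,0,0],[0,-0.05,0.55,0,0,0],[0,-0.05,0.55,0,0,0],[0,-0.05,0.55,0,0,0],[0,-0.05,0.55,0,0,0]],
])

```text
clock: 11.52
tool_pos: [0.4991, -0.2039, 0.0408]
orientation: [-180.0, -0.0, -101.3]
force: [0.2, -0.8, -1.6]
opening: 0.0596
gripper_force: 30.0
```

Call:
send_rows([
  [[0,0,0.04,0,0,0],[0,0,0.08,0,0,0],[0,0,0.12,0,0,0],[0,0,0.15,0,0,0],[0,0,0.15,0,0,0],[0,0,0.15,0,0,0]],
])

```text
clock: 12.02
tool_pos: [0.4992, -0.2039, 0.0403]
orientation: [-180.0, -0.0, -101.2]
force: [-3.3, 1.7, 9.5]
opening: 0.0599
gripper_force: 30.0
```

The box is seated, with 9.5 N of contact. I release it, rise and go over to box_top.

Call:
send_rows([
  [[0,0,-0.1,0,0,0],[0,0,-0.1,0,0,0],[0,0,-0.1,0,0,0],[0,0,-0.1,0,0,0],[0,0,-0.1,0,0,0],[0,0,-0.1,0,0,0],[0,0,-0.1,0,0,0]],
], fingers=1)

```text
clock: 12.6
tool_pos: [0.499, -0.2039, 0.0402]
orientation: [180.0, -0.0, -101.3]
force: [1.2, 0.7, -0.0]
opening: 0.0873
gripper_force: 0.0
```

Call:
send_rows([
  [[0,0,-0.5,0,0,0],[0,0,-2,0,0,0],[0,0,-4.5,0,0,0],[0,0,-7.5,0,0,0],[0,0,-10.5,0,0,0],[0,0,-13.5,0,0,0],[0,0,-15.5,0,0,0],[0,0,-16,0,0,0]],
])

```text
clock: 13.27
tool_pos: [0.501, -0.2044, 0.205]
orientation: [-179.6, -0.0, -101.2]
force: [0.7, -0.9, 1.3]
opening: 0.0874
gripper_force: 0.0
```

Call:
send_rows([
  [[-0.8,0.25,0,0,0,0.5],[-2.4,0.75,0,0,0,1.4],[-4.4,1.35,0,0,0,2.5],[-6.5,2,0,0,0,3.7],[-8.6,2.65,0,0,0,4.9],[-10.7,3.3,0,0,0,6.1],[-12.9,4,0,0,0,7.3],[-15.05,4.65,0,0,0,8.5]],
])

```text
clock: 13.93
tool_pos: [0.4823, -0.0462, 0.2002]
orientation: [180.0, -0.0, -109.8]
force: [0.4, -0.7, 0.2]
opening: 0.0879
gripper_force: 0.0
```

Call:
send_rows([
  [[-2.2,1.05,0,0,0,0],[-4.4,2.1,0,0,0,0],[-6.6,3.2,0,0,0,0],[-8.8,4.2,0,0,0,0],[-11,5.3,0,0,0,0],[-12.8,6.15,0,0,0,0],[-14.2,6.8,0,0,0,0],[-14.2,6.8,0,0,0,0]],
])

```text
clock: 14.6
tool_pos: [0.4666, 0.1115, 0.2002]
orientation: [180.0, 0.0, -109.6]
force: [0.2, -0.6, -0.5]
opening: 0.0876
gripper_force: 0.0
```

```bash
python3 - <<'E'
from h import *; from plant import ctrl
s=ctrl.snapshot("wrist");t=ctrl.snapshot("top");o=ctrl.get_obs();pickle.dump((s,t,o),open("w5.pkl","wb"))
print(o["clock"],o["tool_pos"],o["orientation"],o["force"]);print(rel(o,[.466,.1095,-.01],-109.7))
a=cv2.resize(s["img"][90:270,130:430,::-1],None,fx=1.75,fy=1.75,interpolation=cv2.INTER_CUBIC)
b=cv2.resize(t["img"][180:300,370:490,::-1],None,fx=2.3,fy=2.3,interpolation=cv2.INTER_CUBIC)
im=np.zeros((600,800,3),np.uint8);im[:315,:525]=a;im[315:591,:276]=b
b2=cv2.resize(t["img"][215:275,378:448,::-1],None,fx=4.5,fy=4.5,interpolation=cv2.INTER_CUBIC);im[320:590,285:600]=b2
cv2.imwrite("pics/w5.png",(255*(im/255.)**.65).astype(np.uint8))
E
```

```text
14.7 [0.46648966 0.10974002 0.20010367] [ 1.79979584e+02 -2.14079100e-02 -1.09675547e+02] [ 0.36221117  0.25922488 -0.16567829]
(array([ 0.03,  0.03, 21.01]), array([ 0.02, -0.02,  0.02]))
```

View pics/w5.png

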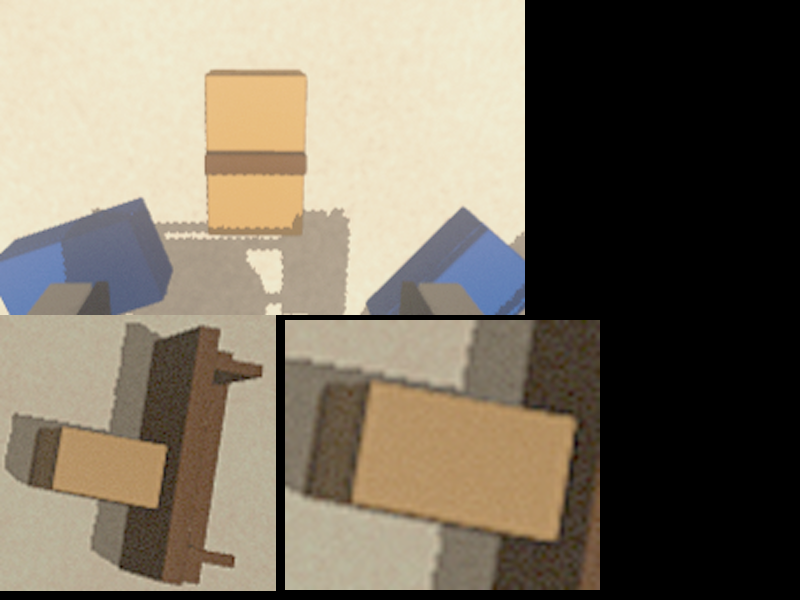

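The top view shows box_mid standing square on the column, lid corners (crop) at (372,380), (576,417), (557,541) and (352,503). The wrist crop shows box_top centred below the tool, lid corners at (206,72), (306,72), (302,234) and (208,233).

```bash
python3 - <<'E'
from h import *
s,t,o=pickle.load(open("w5.pkl","rb"))
f=lambda l:(np.array(l)+.5)/1.75-.5+[130,90]; g=lambda l:(np.array(l)-[285,320]+.5)/4.5-.5+[378,215]
c=px2w(s,f([(302,234),(306,72),(206,72),(208,233)]),.045);print("top",fit(c))
m=px2w(t,g([(372,380),(576,417),(557,541),(352,503)]),.10);print("mid",fit(m))
r0=np.array([.6304,-.2852]);n=np.array([-.1837,-.983]);print("gap",((m[:,:2]-r0)@n).round(4))
print(rel(o,[c[:,0].mean(),c[:,1].mean(),-.01],-109.7))
E
```

```text
top (array([0.4642, 0.108 , 0.045 ]), 'long axis yaw -109.92', 'sides', [np.float64(100.3), np.float64(58.0), np.float64(99.7), np.float64(59.5)])
mid (array([ 0.4994, -0.2037,  0.1   ]), 'long axis yaw -100.69', 'sides', [np.float64(99.2), np.float64(60.2), np.float64(99.3), np.float64(59.9)])
gap [-0.1056 -0.0064 -0.0064 -0.1057]
(array([ 0.23,  0.15, 21.01]), array([ 0.02, -0.02,  0.02]))
```

Call:
send_rows([
  [[0.15,0.1,1,0,0,0],[0.15,0.1,4,0,0,0],[0.15,0.1,7.5,0,0,0],[0.15,0.1,11,0,0,0],[0.15,0.1,14,0,0,0],[0.15,0.1,16.5,0,0,0],[0.15,0.1,18,0,0,0],[0.15,0.1,18,0,0,0]],
])

```text
clock: 15.37
tool_pos: [0.4626, 0.1057, 0.0166]
orientation: [179.8, -0.3, -109.9]
force: [-0.2, -0.6, -0.0]
opening: 0.0873
gripper_force: 0.0
```

Call:
send_rows([
  [[0,0,0.6,0,0,0],[0,0,1.3,0,0,0],[0,0,2,0,0,0],[0,0,2.6,0,0,0],[0,0,3,0,0,0],[0,0,3,0,0,0],[0,0,3,0,0,0]],
])

```text
clock: 15.95
tool_pos: [0.4654, 0.1084, -0.0097]
orientation: [180.0, -0.0, -109.7]
force: [-0.1, -0.5, -0.6]
opening: 0.0878
gripper_force: 0.0
```

Call:
send_rows([
  [[0,0,0,0,0,0],[0,0,0,0,0,0],[0,0,0,0,0,0],[0,0,0,0,0,0],[0,0,0,0,0,0],[0,0,0,0,0,0],[0,0,0,0,0,0],[0,0,0,0,0,0]],
], fingers=0)

```text
clock: 16.62
tool_pos: [0.4654, 0.1084, -0.0096]
orientation: [-180.0, 0.0, -109.7]
force: [-1.0, 0.6, 4.2]
opening: 0.0599
gripper_force: 30.0
```

Call:
send_rows([
  [[0,0,-0.7,0,0,0],[0,0,-2.5,0,0,0],[0,0,-5.5,0,0,0],[0,0,-9,0,0,0],[0,0,-13,0,0,0],[0,0,-17,0,0,0],[0,0,-20,0,0,0],[0,0,-21,0,0,0]],
])

```text
clock: 17.28
tool_pos: [0.4673, 0.1091, 0.2059]
orientation: [-179.7, 0.3, -109.7]
force: [0.4, 0.9, -1.4]
opening: 0.0594
gripper_force: 30.0
```

Call:
send_rows([
  [[0.8,-0.4,0,0,0,-0.5],[2.4,-1.2,0,0,0,-1.4],[4.2,-2,0,0,0,-2.6],[6.1,-3,0,0,0,-3.8],[8.1,-3.9,0,0,0,-5],[10.1,-4.9,0,0,0,-6.2],[12.1,-5.9,0,0,0,-7.5],[14.1,-6.85,0,0,0,-8.7]],
])

```text
clock: 17.95
tool_pos: [0.4815, -0.0486, 0.1998]
orientation: [179.9, -0.0, -101.0]
force: [0.3, 0.2, -1.9]
opening: 0.0597
gripper_force: 30.0
```

Call:
send_rows([
  [[2.1,-0.65,0,0,0,0],[4.2,-1.3,0,0,0,0],[6.4,-2,0,0,0,0],[8.6,-2.7,0,0,0,0],[10.8,-3.35,0,0,0,0],[12.8,-4,0,0,0,0],[14.3,-4.45,0,0,0,0],[15,-4.65,0,0,0,0]],
])

```text
clock: 18.62
tool_pos: [0.4984, -0.2052, 0.1995]
orientation: [179.9, -0.0, -101.1]
force: [0.2, 0.1, -1.7]
opening: 0.0594
gripper_force: 30.0
```

Call:
send_rows([
  [[0,0,0.5,0,0,0],[0,0,2,0,0,0],[0,0,4,0,0,0],[0,0,6,0,0,0],[0,0,7.8,0,0,0],[0,0,8.8,0,0,0],[0,0,9.2,0,0,0],[0,0,9.2,0,0,0]],
])

```text
clock: 19.28
tool_pos: [0.4985, -0.2031, 0.1075]
orientation: [179.9, -0.0, -101.0]
force: [0.1, -0.3, -0.3]
opening: 0.0596
gripper_force: 30.0
```

Call:
send_rows([
  [[0,0,0,0,0,0],[0,0,0,0,0,0],[0,0,0,0,0,0],[0,0,0,0,0,0],[0,0,0,0,0,0],[0,0,0,0,0,0]],
])

```text
clock: 19.78
tool_pos: [0.4992, -0.2036, 0.1086]
orientation: [-180.0, 0.0, -101.1]
force: [-0.2, 0.3, -2.5]
opening: 0.0595
gripper_force: 30.0
```

```bash
python3 - <<'E'
from h import *; from plant import ctrl
o=ctrl.get_obs();print(o["tool_pos"],o["orientation"],o["force"],o["qvel"].round(2));print(rel(o,[.4993,-.2038,.0905],-101.0))
s=ctrl.snapshot("wrist");pickle.dump((s,o),open("w6.pkl","wb"))
E
```

```text
[ 0.49915211 -0.20363916  0.10857898] [-1.79969732e+02  5.49839813e-03 -1.01060145e+02] [-0.24981281  0.25719222 -2.51864967] [ 0.01  0.13 -0.16  0.01  0.09 -0.01]
(array([ 0.01, -0.02,  1.81]), array([-0.03,  0.01, -0.06]))
```

Already aligned. Lower to contact and check the force.

Call:
send_rows([
  [[0,0,0.3,0,0,0],[0,0,0.7,0,0,0],[0,0,1.1,0,0,0],[0,0,1.4,0,0,0],[0,0,1.6,0,0,0],[0,0,1.7,0,0,0],[0,0,1.75,0,0,0],[0,0,1.75,0,0,0]],
])

```text
clock: 20.5
tool_pos: [0.499, -0.2036, 0.0907]
orientation: [180.0, -0.0, -101.0]
force: [0.7, -0.8, -2.1]
opening: 0.0596
gripper_force: 30.0
```

Call:
send_rows([
  [[0,0,0.03,0,0,0],[0,0,0.06,0,0,0],[0,0,0.09,0,0,0],[0,0,0.1,0,0,0],[0,0,0.1,0,0,0],[0,0,0.1,0,0,0]],
])

```text
clock: 21.0
tool_pos: [0.4992, -0.2036, 0.0904]
orientation: [-180.0, -0.0, -101.0]
force: [-1.7, 1.3, 4.8]
opening: 0.0599
gripper_force: 30.0
```

Call:
send_rows([
  [[0,0,-0.08,0,0,0],[0,0,-0.08,0,0,0],[0,0,-0.08,0,0,0],[0,0,-0.08,0,0,0],[0,0,-0.08,0,0,0],[0,0,-0.08,0,0,0],[0,0,-0.08,0,0,0]],
], fingers=1)

```text
clock: 21.58
tool_pos: [0.499, -0.2036, 0.0905]
orientation: [180.0, -0.0, -101.1]
force: [0.0, -0.3, -0.6]
opening: 0.0872
gripper_force: 0.0
```

Call:
send_rows([
  [[0,0,-0.4,0,0,0],[0,0,-1.4,0,0,0],[0,0,-3,0,0,0],[0,0,-5,0,0,0],[0,0,-7,0,0,0],[0,0,-9,0,0,0],[0,0,-10,0,0,0],[0,0,-10,0,0,0]],
])

```text
clock: 22.25
tool_pos: [0.5006, -0.2039, 0.1938]
orientation: [-179.7, 0.0, -101.0]
force: [0.7, 0.1, 0.0]
opening: 0.0878
gripper_force: 0.0
```

Call:
send_rows([
  [[-0.5,0,0,0,0,0],[-1.2,0,0,0,0,0],[-1.9,0,0,0,0,0],[-2.2,0,0,0,0,0],[-2.2,0,0,0,0,0],[-2.2,0,0,0,0,0],[-2.2,0,0,0,0,0],[-2.2,0,0,0,0,0]],
], fingers=0)

```text
clock: 22.92
tool_pos: [0.5032, -0.1821, 0.1904]
orientation: [180.0, -0.0, -101.1]
force: [0.0, 0.3, -0.1]
opening: 0.0399
gripper_force: 0.0
```

Call:
send_rows([
  [[0,0,0,0,0,0],[0,0,0,0,0,0],[0,0,0,0,0,0],[0,0,0,0,0,0],[0,0,0,0,0,0],[0,0,0,0,0,0],[0,0,0,0,0,0],[0,0,0,0,0,0]],
])

```text
clock: 23.58
tool_pos: [0.5032, -0.182, 0.1906]
orientation: [180.0, 0.0, -101.1]
force: [0.6, -0.6, -0.1]
opening: 0.0005
gripper_force: 0.0
```

```bash
python3 - <<'E'
from h import *; from plant import ctrl
s=ctrl.snapshot("wrist");t=ctrl.snapshot("scene");o=ctrl.get_obs();pickle.dump((s,t,o),open("w7.pkl","wb"))
print(o["clock"],o["tool_pos"],o["orientation"],o["force"],o["opening"])
a=cv2.resize(s["img"][:,:,::-1],(560,420));b=cv2.resize(t["img"][215:395,30:210,::-1],(180*3,180*3))[:,:]
a=cv2.resize(s["img"][100:360,130:430,::-1],None,fx=1.55,fy=1.55,interpolation=cv2.INTER_CUBIC)
b=cv2.resize(t["img"][220:380,50:180,::-1],None,fx=2.5,fy=2.5,interpolation=cv2.INTER_CUBIC)
print(a.shape,b.shape)
im=np.zeros((600,800,3),np.uint8);im[:a.shape[0],:a.shape[1]]=a;im[:b.shape[0],470:470+b.shape[1]]=b
cv2.imwrite("pics/w7.png",(255*(im/255.)**.65).astype(np.uint8))
E
```

```text
23.6833 [ 0.5032728  -0.18197397  0.19057136] [-1.79999260e+02  3.00916689e-03 -1.01056192e+02] [-0.05721011 -0.27518541 -0.13777183] 0.00047031097796730473
(403, 465, 3) (400, 325, 3)
```

View pics/w7.png

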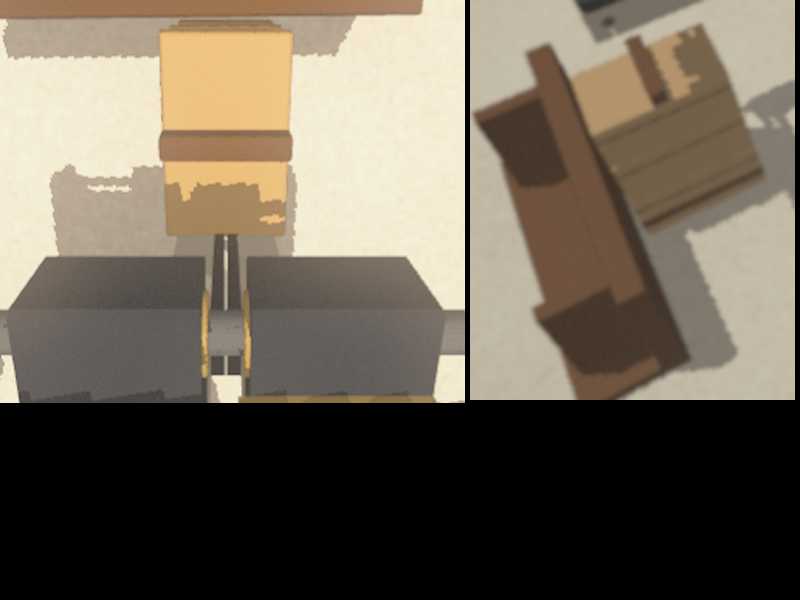

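The box_top lid is square above the column with the strip across it: wrist crop far edge from (161,30) to (292,30), near edge of the strip at about row 160. The shut fingertips are at about (227,235), just behind the strip. I'll compute the distance to the strip.

```bash
python3 - <<'E'
from h import *
s,t,o=pickle.load(open("w7.pkl","rb"));f=lambda l:(np.array(l)+.5)/1.55-.5+[130,100]
R=Ro.from_euler("xyz",o["orientation"],degrees=True);T=lambda l,z:(1e3*R.inv().apply(px2w(s,f(l),z)-o["tool_pos"])).round(1).tolist()
print("strip near top",T([(160,160),(291,160)],.159),"far",T([(160,131),(291,131)],.159),T([(160,138),(291,138)],.159))
print("lid",T([(161,30),(292,30),(286,235),(167,235)],.145))
n=np.array([-.1837,-.983]);L=px2w(s,f([(161,30),(292,30)]),.145)[:,:2];print("gap to rail",(L-[.6304,-.2852])@n, "yaw",np.degrees(np.arctan2(*(L[1]-L[0])[::-1]))-270)
E
```

```text
strip near top [[15.9, -28.9, 31.6], [15.9, 29.9, 31.6]] far [[29.3, -28.4, 31.6], [29.3, 29.4, 31.6]] [[26.1, -28.5, 31.6], [26.1, 29.5, 31.6]]
lid [[71.6, -28.0, 45.6], [71.6, 29.8, 45.6], [-27.8, 30.9, 45.6], [-27.8, -28.8, 45.6]]
gap to rail [-0.00631708 -0.0067525 ] yaw -101.01695084208833
```

Call:
send_rows([
  [[0,0,0.5,0,0,0],[0,0,2,0,0,0],[0,0,3.8,0,0,0],[0,0,5.4,0,0,0],[0,0,6.5,0,0,0],[0,0,7.1,0,0,0],[0,0,7.2,0,0,0],[0,0,7.2,0,0,0]],
])

```text
clock: 24.35
tool_pos: [0.5033, -0.1821, 0.1184]
orientation: [180.0, -0.0, -101.1]
force: [1.3, 0.7, 0.4]
opening: 0.0005
gripper_force: 0.0
```

Call:
send_rows([
  [[0.1,0,0.04,0,0,0],[0.2,0,0.08,0,0,0],[0.3,0,0.12,0,0,0],[0.4,0,0.16,0,0,0],[0.4,0,0.2,0,0,0],[0.4,0,0.24,0,0,0],[0.4,0,0.26,0,0,0],[0.4,0,0.26,0,0,0]],
])

```text
clock: 25.02
tool_pos: [0.5025, -0.1859, 0.1159]
orientation: [180.0, -0.0, -101.1]
force: [0.1, 0.7, 0.3]
opening: 0.0003
gripper_force: 0.0
```

Call:
send_rows([
  [[0,0,0.03,0,0,0],[0,0,0.06,0,0,0],[0,0,0.09,0,0,0],[0,0,0.12,0,0,0],[0,0,0.12,0,0,0],[0,0,0.12,0,0,0]],
])

```text
clock: 25.52
tool_pos: [0.5026, -0.1859, 0.115]
orientation: [-180.0, 0.0, -101.1]
force: [-0.7, 1.3, 4.1]
opening: 0.0008
gripper_force: 2.1
```

The tips touch the lid with about 4 N. Next I slide forward into the strip and on toward the rail.

Call:
send_rows([
  [[0.05,0,0,0,0,0],[0.1,0,0,0,0,0],[0.16,0,0,0,0,0],[0.22,0,0.01,0,0,0],[0.28,0,0.01,0,0,0],[0.34,0,0.02,0,0,0],[0.4,0,0.02,0,0,0],[0.46,0,0.02,0,0,0]],
])

```text
clock: 26.18
tool_pos: [0.5036, -0.1894, 0.1164]
orientation: [-179.8, 0.1, -101.0]
force: [-1.5, 10.5, 16.6]
opening: 0.0006
gripper_force: 8.2
```

Call:
send_rows([
  [[0.05,0,0,0,0,0],[0.1,0,0,0,0,0],[0.15,0,0,0,0,0],[0.2,0,0,0,0,0],[0.25,0,0,0,0,0],[0.28,0,0,0,0,0]],
])

```text
clock: 26.68
tool_pos: [0.504, -0.192, 0.1175]
orientation: [-179.7, 0.1, -101.0]
force: [-2.2, 13.7, 22.6]
opening: 0.0004
gripper_force: 10.8
```

z rose 2.5 mm and the load grew to 22 N, so this is tipping rather than sliding. Too much down force before reaching the rail makes friction tilt the column. I'll back off gently so it settles, then slide with almost no down force.

Call:
send_rows([
  [[-0.1,0,0,0,0,0],[-0.2,0,0,0,0,0],[-0.3,0,0,0,0,0],[-0.38,0,-0.02,0,0,0],[-0.46,0,-0.05,0,0,0],[-0.54,0,-0.1,0,0,0],[-0.62,0,-0.15,0,0,0],[-0.7,0,-0.2,0,0,0]],
])

```text
clock: 27.35
tool_pos: [0.5021, -0.1864, 0.1162]
orientation: [180.0, -0.0, -101.1]
force: [-0.5, 0.8, 0.0]
opening: 0.0002
gripper_force: 0.0
```

Call:
send_rows([
  [[0,0,0,0,0,0],[0,0,0,0,0,0],[0,0,0,0,0,0],[0,0,0,0,0,0]],
])

```text
clock: 27.68
tool_pos: [0.5023, -0.1864, 0.1165]
orientation: [180.0, -0.0, -101.1]
force: [-0.3, 0.1, 0.1]
opening: 0.0003
gripper_force: 0.0
```

```bash
python3 - <<'E'
from h import *; from plant import ctrl
s=ctrl.snapshot("wrist");t=ctrl.snapshot("scene");o=ctrl.get_obs();t0=pickle.load(open("w7.pkl","rb"))[1]
pickle.dump((s,t,o),open("w8.pkl","wb"));print(o["tool_pos"],o["orientation"],o["force"])
# column patch shift in the scene view (before the push vs now), several template patches
g=lambda x:cv2.GaussianBlur(cv2.cvtColor(x["img"],cv2.COLOR_RGB2GRAY),(3,3),0)
A,B=g(t0),g(t)
pts={"low base right":(168,288),"low base left":(124,308),"mid right edge":(160,270),"top near corner":(146,240),"rail end":(88,240),"top left lid":(92,250)}
for k,(x,y) in pts.items():
    h=9;P=A[y-h:y+h+1,x-h:x+h+1];S=B[y-h-8:y+h+9,x-h-8:x+h+9];m=cv2.matchTemplate(S,P,cv2.TM_CCOEFF_NORMED);_,v,_,l=cv2.minMaxLoc(m);print(k,(l[0]-8,l[1]-8),round(v,3))
E
```

```text
[ 0.50239324 -0.18639929  0.11653304] [ 1.79996959e+02 -2.26488608e-03 -1.01059287e+02] [ 0.28061087 -0.15173379 -0.58108581]
low base right (0, 0) 0.946
low base left (0, 0) 0.999
mid right edge (5, 0) 0.777
top near corner (6, -8) 0.967
rail end (0, 0) 0.998
top left lid (-1, -1) 0.977
```

```bash
cat >> h.py <<'E'
def prof(s,o,yt,z,x0,x1):
    R=Ro.from_euler("xyz",o["orientation"],degrees=True);xs=np.arange(x0,x1,.0005)
    X=o["tool_pos"]+R.apply(np.c_[xs,np.full_like(xs,yt),np.zeros_like(xs)]);X[:,2]=z
    p=w2px(s,X).astype(np.float32);im=cv2.GaussianBlur(s["img"],(3,3),0)
    return xs,X,cv2.remap(im,p[None,:,0],p[None,:,1],cv2.INTER_LINEAR)[0].astype(float)
E
python3 - <<'E'
from h import *
for n in("w7","w8"):
    s,t,o=pickle.load(open(n+".pkl","rb"))
    for yt in(-.015,.016):
        xs,X,v=prof(s,o,yt,.145,.03,.10);b=v[:,0]-0;d=np.gradient(v.sum(1))
        i=np.argsort(-abs(d))[:40]
        k=[j for j in range(1,len(d)-1) if abs(d[j])>12 and abs(d[j])>=abs(d[j-1]) and abs(d[j])>abs(d[j+1])]
        print(n,yt,[(round(((X[j,:2]-[.6304,-.2852])@[-.1837,-.983])*1e3,1),round(d[j])) for j in k])
E
```

```text
w7 -0.015 [(np.float64(-7.0), -49), (np.float64(-2.0), 22), (np.float64(-0.5), -26), (np.float64(16.0), -12)]
w7 0.016 [(np.float64(-7.3), -46), (np.float64(-4.8), -16), (np.float64(-2.3), 33), (np.float64(-0.8), -39)]
w8 -0.015 [(np.float64(-5.0), -58), (np.float64(-2.0), -18), (np.float64(0.0), -22), (np.float64(1.5), 14)]
w8 0.016 [(np.float64(-5.2), -55), (np.float64(-1.7), -18), (np.float64(-0.2), -20), (np.float64(1.3), 13)]
```

box_low has not moved and box_top slid about 2 mm, leaving a gap of about 5 mm. I push again with the tips just clear of the lid, low on the strip.

Call:
send_rows([
  [[0.05,0,0.05,0,0,0],[0.1,0,0.08,0,0,0],[0.18,0,0.08,0,0,0],[0.26,0,0.08,0,0,0],[0.34,0,0.08,0,0,0],[0.42,0,0.08,0,0,0],[0.5,0,0.08,0,0,0],[0.56,0,0.08,0,0,0]],
])

```text
clock: 28.45
tool_pos: [0.5014, -0.1917, 0.1158]
orientation: [180.0, 0.0, -101.1]
force: [-0.2, 6.4, 2.8]
opening: 0.0008
gripper_force: 2.4
```

Call:
send_rows([
  [[0.03,0,0,0,0,0],[0.07,0,0,0,0,0],[0.11,0,0,0,0,0],[0.15,0,0,0,0,0],[0.18,0,0,0,0,0]],
])

```text
clock: 28.87
tool_pos: [0.5012, -0.1921, 0.1161]
orientation: [-180.0, 0.1, -101.1]
force: [-1.9, 13.9, 6.5]
opening: 0.0
gripper_force: 6.3
```

It is now stiff: 13.9 N sideways for only 0.4 mm of travel, so the box is against the rail. I add the down force.

Call:
send_rows([
  [[0,0,0.02,0,0,0],[-0.01,0,0.04,0,0,0],[-0.02,0,0.06,0,0,0],[-0.02,0,0.08,0,0,0],[-0.02,0,0.1,0,0,0],[-0.02,0,0.1,0,0,0],[-0.02,0,0.1,0,0,0]],
])

```text
clock: 29.45
tool_pos: [0.5016, -0.1919, 0.1155]
orientation: [-179.9, 0.1, -101.0]
force: [-2.2, 11.1, 8.4]
opening: 0.0005
gripper_force: 5.5
```

```bash
python3 - <<'E'
from h import *; from plant import ctrl
s=ctrl.snapshot("wrist");t=ctrl.snapshot("top");o=ctrl.get_obs();pickle.dump((s,t,o),open("w9.pkl","wb"))
print(o["clock"],o["tool_pos"],o["orientation"],o["force"],o["moment"],o["force"][:2]@[-.1837,-.983])
for yt in(-.015,.016):
    xs,X,v=prof(s,o,yt,.145,.03,.10);d=np.gradient(v.sum(1))
    k=[j for j in range(1,len(d)-1) if abs(d[j])>12 and abs(d[j])>=abs(d[j-1]) and abs(d[j])>abs(d[j+1])]
    print(yt,[(round(((X[j,:2]-[.6304,-.2852])@[-.1837,-.983])*1e3,1),round(d[j])) for j in k])
E
```

```text
29.55 [ 0.50161253 -0.19191677  0.11550817] [-1.79934177e+02  1.11402532e-01 -1.01030960e+02] [-2.10751104 12.40208008  8.17629937] [ 4.28992278  0.77348563 -0.0445141 ] -11.804094940758752
-0.015 [(np.float64(-1.4), -57), (np.float64(1.1), -32), (np.float64(18.6), 13)]
0.016 [(np.float64(-1.7), -56), (np.float64(0.8), -26), (np.float64(18.8), 16)]
```

Call:
send_rows([
  [[0,0,0.02,0,0,0],[0,0,0.04,0,0,0],[0,0,0.06,0,0,0],[0,0,0.08,0,0,0],[0,0,0.08,0,0,0],[0,0,0.08,0,0,0]],
])

```text
clock: 30.05
tool_pos: [0.5018, -0.1919, 0.1151]
orientation: [-179.9, 0.1, -101.0]
force: [-2.7, 12.6, 11.6]
opening: 0.0008
gripper_force: 7.4
```

Call:
send_rows([
  [[0.01,0.02,0.02,0,0,0],[0.02,0.04,0.03,0,0,0],[0.03,0.05,0.04,0,0,0],[0.03,0.05,0.05,0,0,0],[0.03,0.05,0.05,0,0,0],[0.03,0.05,0.05,0,0,0]],
])

```text
clock: 30.55
tool_pos: [0.5018, -0.1919, 0.1151]
orientation: [-179.8, 0.1, -101.0]
force: [-2.7, 15.6, 13.6]
opening: 0.0002
gripper_force: 8.8
```

```bash
cat >> h.py <<'E'
def rep(o):
    F=o["force"];print(round(o["clock"],2),o["tool_pos"].round(4),o["orientation"].round(2),"L",round(float(F[:2]@[.1837,.983]),1),"tan",round(float(F[:2]@[.983,-.1837]),1),"N",round(float(F[2]),1),"tcp-face",round(float((o["tool_pos"][:2]-[.6304,-.2852])@[.1837,.983])*1e3,2))
E
python3 - <<'E'
from h import *; from plant import ctrl
o=ctrl.get_obs();rep(o);print(o["tau"].round(1))
s,t,o0=pickle.load(open("w8.pkl","rb"));rep(o0);rep(pickle.load(open("w9.pkl","rb"))[2])
s=ctrl.snapshot("scene");rep(ctrl.get_obs())
g=lambda x:cv2.cvtColor(x["img"],cv2.COLOR_RGB2GRAY).astype(int)
t0=pickle.load(open("w7.pkl","rb"))[1]
# vertical silhouette check: right-hand edges of the column in the scene view along rows
for r in(236,244,252,260,268,276,284,290,296):
    print(r,[ [int(x) for x in np.where(abs(np.diff(g(q)[r,120:190]))>18)[0]+120] for q in (t0,t,s)])
E
```

```text
30.55 [ 0.5018 -0.1919  0.1151] [-1.7984e+02  1.3000e-01 -1.0100e+02] L 14.8 tan -5.5 N 13.6 tcp-face 68.14
[ -6.9 -35.3  22.1   8.6   1.1   0. ]
27.78 [ 0.5024 -0.1864  0.1165] [ 180.     -0.   -101.06] L -0.1 tan 0.3 N -0.6 tcp-face 73.61
29.55 [ 0.5016 -0.1919  0.1155] [-1.7993e+02  1.1000e-01 -1.0103e+02] L 11.8 tan -4.3 N 8.2 tcp-face 68.04
30.6 [ 0.5018 -0.1919  0.1151] [-1.7984e+02  1.3000e-01 -1.0101e+02] L 14.5 tan -5.4 N 14.0 tcp-face 68.13
236 [[134, 145, 146], [155, 156, 157], [151, 152, 153]]
244 [[123, 124, 132, 149, 150, 151], [158, 159], [154, 155]]
252 [[127, 128, 152, 153, 154, 176], [152, 153, 167, 185, 186], [151, 152, 153, 167, 181, 182]]
260 [[121, 122, 155, 156, 157, 160, 161, 186], [183], [179, 180]]
268 [[158, 159, 160, 165, 166, 176, 177], [163, 164, 181, 182], [159, 160, 161, 177, 178]]
276 [[], [], []]
284 [[], [], []]
290 [[], [], []]
296 [[], [], []]
```

The loads are near target (14.5 N and 14.0 N). I'll check by a shadow-proof colour silhouette in the scene view whether box_mid was dragged along.

```bash
python3 - <<'E'
from h import *; from plant import ctrl
s=ctrl.snapshot("scene");o=ctrl.get_obs();rep(o);pickle.dump((s,o),open("w10.pkl","wb"))
t0=pickle.load(open("w7.pkl","rb"))[1];t8=pickle.load(open("w8.pkl","rb"))[1]
def ratio(q): f=cv2.GaussianBlur(q["img"],(3,3),0).astype(float)+1;return f[...,0]/f[...,2]
a=np.radians(-101.1);u=np.array([np.cos(a),np.sin(a),0]);v=np.array([-np.sin(a),np.cos(a),0])
C=np.array([.4993,-.2038,0])
for nm,z in(("top",(.104,.122,.14)),("mid",(.055,.075,.095)),("low",(.01,.025,.045))):
  for zz in z:
    for sg in(1,-1):
        E=C-.05*u+sg*.03*v+[0,0,zz]
        # search along box axis direction u for the edge
        xs=np.arange(-.02,.02,.0005);p=w2px(s,E+xs[:,None]*u).astype(np.float32);out=[]
        for q in(t0,t8,s):
            r=cv2.remap(ratio(q),p[None,:,0],p[None,:,1],cv2.INTER_LINEAR)[0].ravel();d=np.gradient(r);k=np.argmax(d);out.append((round(xs[k]*1e3,1),round(d[k],2)))
        if sg==1: print(nm,zz,p[40].round(),out)
E
```

```text
30.65 [ 0.5018 -0.1919  0.1151] [-1.7984e+02  1.3000e-01 -1.0101e+02] L 15.0 tan -6.5 N 13.9 tcp-face 68.13
top 0.104 [157. 263.] [(np.float64(0.5), np.float64(0.07)), (np.float64(0.0), np.float64(0.07)), (np.float64(0.0), np.float64(0.07))]
top 0.122 [155. 257.] [(np.float64(1.0), np.float64(0.07)), (np.float64(2.0), np.float64(0.07)), (np.float64(2.0), np.float64(0.08))]
top 0.14 [153. 251.] [(np.float64(0.0), np.float64(0.07)), (np.float64(2.0), np.float64(0.03)), (np.float64(2.5), np.float64(0.03))]
mid 0.055 [162. 277.] [(np.float64(0.0), np.float64(0.06)), (np.float64(0.0), np.float64(0.06)), (np.float64(-1.5), np.float64(0.06))]
mid 0.075 [160. 271.] [(np.float64(0.0), np.float64(0.06)), (np.float64(-0.5), np.float64(0.06)), (np.float64(0.0), np.float64(0.06))]
mid 0.095 [158. 265.] [(np.float64(0.5), np.float64(0.07)), (np.float64(-1.0), np.float64(0.06)), (np.float64(-1.5), np.float64(0.06))]
low 0.01 [166. 289.] [(np.float64(0.0), np.float64(0.05)), (np.float64(-0.5), np.float64(0.05)), (np.float64(-0.5), np.float64(0.06))]
low 0.025 [165. 285.] [(np.float64(0.5), np.float64(0.06)), (np.float64(1.0), np.float64(0.06)), (np.float64(0.5), np.float64(0.06))]
low 0.045 [163. 280.] [(np.float64(-0.5), np.float64(0.06)), (np.float64(0.0), np.float64(0.06)), (np.float64(-1.5), np.float64(0.06))]
```

Mid and low have not moved, and the top box moved 2–3 mm and stopped at the rail, consistent with TCP-to-face within calibration. I'll trim out the small tangential force and bring both loads to about 15–16 N.

Call:
send_rows([
  [[0.01,0.02,0.01,0,0,0],[0.01,0.04,0.02,0,0,0],[0.01,0.06,0.02,0,0,0],[0.01,0.06,0.02,0,0,0],[0.01,0.06,0.02,0,0,0],[0.01,0.06,0.02,0,0,0]],
])

```text
clock: 31.15
tool_pos: [0.5018, -0.1919, 0.1151]
orientation: [-179.8, 0.1, -101.0]
force: [-1.7, 16.3, 13.9]
opening: 0.0002
gripper_force: 8.8
```

```bash
python3 - <<'E'
from h import *; from plant import ctrl
rep(ctrl.get_obs())
for i in range(3): ctrl.snapshot("scene");rep(ctrl.get_obs())
E
```

```text
31.15 [ 0.5018 -0.1919  0.1151] [-1.7978e+02  1.4000e-01 -1.0100e+02] L 15.7 tan -4.6 N 13.9 tcp-face 68.12
31.2 [ 0.5018 -0.1919  0.1151] [-1.7978e+02  1.4000e-01 -1.0100e+02] L 13.6 tan -4.5 N 14.2 tcp-face 68.13
31.25 [ 0.5018 -0.1919  0.1151] [-1.7978e+02  1.4000e-01 -1.0100e+02] L 14.3 tan -3.2 N 13.3 tcp-face 68.1
31.3 [ 0.5018 -0.1919  0.1151] [-1.7978e+02  1.4000e-01 -1.0100e+02] L 13.4 tan -4.1 N 14.1 tcp-face 68.13
```

Call:
send_rows([
  [[0.01,0.03,0.02,0,0,0],[0.02,0.06,0.03,0,0,0],[0.03,0.08,0.05,0,0,0],[0.04,0.1,0.06,0,0,0],[0.04,0.1,0.06,0,0,0],[0.04,0.1,0.06,0,0,0],[0.04,0.1,0.06,0,0,0],[0.04,0.1,0.06,0,0,0]],
])

```text
clock: 31.97
tool_pos: [0.5018, -0.1919, 0.1151]
orientation: [-179.7, 0.2, -101.0]
force: [-0.3, 16.6, 16.0]
opening: 0.0003
gripper_force: 10.6
```

```bash
python3 - <<'E'
from h import *; from plant import ctrl
rep(ctrl.get_obs())
for i in range(4): ctrl.snapshot("scene");rep(ctrl.get_obs())
E
```

```text
31.97 [ 0.5018 -0.1919  0.1151] [-1.7966e+02  1.6000e-01 -1.0097e+02] L 16.3 tan -3.3 N 16.0 tcp-face 68.11
32.02 [ 0.5018 -0.1919  0.1151] [-1.7966e+02  1.6000e-01 -1.0098e+02] L 16.6 tan -3.7 N 16.4 tcp-face 68.1
32.07 [ 0.5019 -0.1919  0.1151] [-1.7966e+02  1.6000e-01 -1.0098e+02] L 17.7 tan -3.2 N 15.6 tcp-face 68.09
32.12 [ 0.5019 -0.1919  0.1151] [-1.7966e+02  1.6000e-01 -1.0098e+02] L 15.7 tan -3.1 N 15.9 tcp-face 68.11
32.17 [ 0.5019 -0.1919  0.1151] [-1.7966e+02  1.6000e-01 -1.0097e+02] L 16.3 tan -3.3 N 15.7 tcp-face 68.11
```

The push is steady at about 16 N each way and nothing is drifting. Handing in.

```bash
python3 -c "
from plant import ctrl
print(ctrl.close_job())"
```

```text
the job is handed in; nothing more can be done
None
```

The plain box and the strip-lid box are stacked on the banded box, and the top box is against the rail; I handed in at about 32 s, still pushing with about 16 N towards the rail and 16 N down. The one steady push didn't go as asked: the first try pressed down too hard and began to tip the column, so I backed off and pushed again, and the two lower boxes show no measurable shift.

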